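# Draw the long turner out of the short-travel drawer

## Robot

A 6-joint arm with a two-finger parallel gripper is mounted at the origin on a cart in front of the work surface, level with it; the furniture and walls round the work are solid. World frame = base frame: x ahead of the robot, y to its left, z up, the work surface at z = 0. Lengths are in m, angles in rad, forces in N, time in s.
With the tool pointing down it reaches from about 0.375 to 0.975 m from the base axis. Payload 3.8 kg.
Tool frame: the origin (TCP) lies midway between the tips of the shut fingers; the grasp point (between the pads) lies 19 mm behind it; z points along the fingers, y is the line along which they close (so a half turn about z gives the same grasp; the last joint's range is limited). The gripper opens to 85 mm and grips with 20 to 120 N. Pads are 22 mm wide; open, the fingers measure 114 mm over their backs; the gripper's body (76 mm by 85 mm) begins 54 mm behind the grasp point. The pads swing forward as they close: fully open they stand 13 mm farther back than shut.
Start: joints at [-1.148, 0.264, 1.604, -0, 1.274, -0.037], TCP at [0.3, -0.605, 0.231] pointing down, gripper open.
Joint ranges: [-2.63, 2.63], [-0.94, 2.18], [0.31, 2.57], [-1.31, 4.45], [0, 2.66], [-2.55, 2.55]. Speed limits (rad/s): [2.57, 2.57, 3.14, 3.14, 3.14, 3.14].

## Interface

Orientations are given as a rotation vector (axis times angle).
In Python, from workcell import read_state, vision, ticket gives the robot as it stands. The module is installed in compiled form; this text tells all that it offers.
- The arm moves only by the tool jog_arm, never from a script. Its arguments are lists of equal length, an entry for each row: "turn": the turn, a rotation vector about the tool's x, y, z in rad, a list of three; "delta_pos": the shift along the tool's x, y, z in m, a list of three; "gripper": the finger opening in m, from 0 to 0.0854. In form: {"turn": [[rx, ry, rz], ...], "delta_pos": [[dx, dy, dz], ...], "gripper": [gripper, ...]}. A call has 1 to 20 rows; each row shifts and turns the commanded pose from where the row before left it, along the tool's axes as they then stand; what a row does not reach is not made up. A row lasts 1/12 s, in which the tool goes at most 41.7 mm and 7.16 degrees, less where a joint would pass 70% of its speed; a pose out of reach is approached as far as the arm can. A call with a gripper value outside its range is refused whole. The fingers move at their own pace and stop on an object; "grip_force" is the grip in N (left out, the last holds). Time passes only in rows, so rows that do not move let the fingers close. It gives the time, the measured TCP pose, the force, the opening and the grip force at its end, in the units of the state.
- read_state(): the state, without advancing time (a new reading comes with each control period).
- vision.read_camera(name): name is "side" or "top" or "wrist"; returns the picture (384x512x3 uint8, red, green, blue); there is no depth.
- vision.calibration(name): a dict with "vfov" (degrees; the focal length in pixels is half the picture's height over the tangent of half this angle, whatever the lens; pixels are square), "cx", "cy" (the principal point, pixels), "R" (3x3) and "t" (3): a world point X has camera coordinates R X + t; the wrist camera has in their place "mount" (4x4, takes a point from camera to tool coordinates, whose origin is the TCP and whose axes are the flange's). Camera axes: x right, y down, z forward; pixel columns grow to the right and rows downward; lengths in m; the calibration is good to about 2 mm. A picture is of the moment at which its call begins: read the wrist's pose just before it. calibration takes no time and is no camera call.
- ticket.finish_job(): hands the job in; it is judged then, once.
The state is a dict: "time": time; "q": joint angles; "joint_vel": joint speeds; "joint_torque": joint torques, N m; "tool_pos": TCP position; "tcp_rot": TCP orientation; "wrist_force": force on the tool from outside, world axes, zero at the start; "torque": the same for the moment, N m; "width": opening from 0.0 (shut) to 1.0 (fully open); "grip_force": force on a finger pad.
Only numpy, scipy, OpenCV 4.12 (cv2) and the standard library are available. Lean on these libraries where they do the work, as an engineer would, in place of code of your own. Each camera call takes 0.05 s, during which the arm holds its last target. There are 200 camera calls.

## Task

Fetch the flat bamboo turner from the low wooden drawer unit between hob and sink, whose drawer stands ajar: pull the drawer by its front panel out to the stop, then, because the drawer opens only half the turner's length, tip the handle up over the drawer front and draw the blade out diagonally from under the unit's top without levering or forcing it. Finish while still holding the turner in the gripper, level and at rest, the whole of it at least 10 cm above the unit's top. Leave the drawer fully open with the whisk in it, and do not disturb the glass and mug.

Things in the scene. Friction and masses are not known exactly. Their poses are not given: they have to be found in the camera images.
- top_edge (a point): middle of the lower front edge of the top board of the fixed low wooden drawer unit (310 deep x 180 wide x 80 mm high); x axis to the unit's back (the drawer comes out along -x), y across it, z up. The board spans z = 68 to 80 mm above the worktop and 298 mm back from here. A bowl 51 mm high stands on its rear half; a cooker hood hangs 0.67 m above hob and unit: keep the wrist low
- drawer (a joint): how far the drawer is out, m: 0 shut, 0.130 at the stop, 0.04 to 0.048 at the start; slides with about 1.5 N of friction and stays where it is left. The drawer's inside is 156 mm wide, its floor is at z = 18 mm, its side walls reach z = 60 mm; its 12 mm thick front panel reaches z = 66 mm and its inner face lies under top_edge when shut, and the joint value in front of it when open
- finger_notch (a point): middle of the lower edge of the finger notch in the drawer's front panel, at half the panel's thickness, z = 51 mm above the worktop: the notch is cut 15 mm down from the panel's top edge and 50 mm wide; the 12 mm thick panel can be pinched here from above, one finger inside the drawer, one in front; moves with the drawer
- turner_mid (a point): middle of the bamboo turner (268 mm long, 8 mm thick, 35 to 65 g), which lies flat in the drawer beside the whisk, handle towards the drawer front: z axis along its length from handle end to blade end, y axis across its width, x axis across its thickness. The straight handle, 10 mm wide, takes the first 161 mm from the handle end; the 40 mm wide flat blade the other 107 mm
- turner_handle_end (a point): centre of the turner's handle end (134 mm from the middle along -z); same axes
- whisk_mid (a point): middle of the dark wire whisk, 276 mm long, 38 mm thick at the wires with a thin 8 mm round handle, lying in the drawer beside the turner; z axis along its length from handle to wires
- glass: drinking glass, 79 mm across, 90 mm high, on the front of the worktop; origin under its centre
- mug: green mug, 86 mm across, 96 mm high, on the front of the worktop; origin under its centre

How it is judged:
On the way, in this order (a step that is already met when the one before it is completed fails the run):
1. the drawer is pulled out to its stop (value of joint drawer above 0.125 m), for 0.2 s.
2. the turner passes the opening diagonally: handle end up over the drawer front, blade still low under the unit's top (height (world z) of turner_handle_end above 0.07 m and angle between turner_mid's own z axis and vertical above 1.68 rad and x of turner_mid in the frame of top_edge above -0.114 m and height (world z) of turner_mid below 0.085 m), for 0.05 s.
At the end, for the whole second after the job is handed in: Turner gripped in the fingers, at rest (below 30 mm/s), level within 17 degrees, clear of the drawer unit, its middle over 175 mm and handle end over 140 mm above the worktop (unit top 80 mm); drawer still over 115 mm out, whisk lying in it (contact force between turner and the fingers above 1 N and contact force between turner and drawer_unit below 0.05 N and height (world z) of turner_handle_end above 0.14 m and height (world z) of turner_mid above 0.175 m and angle between turner_mid's own z axis and vertical between 1.27 and 1.87 rad and linear speed of turner below 0.03 m/s and value of joint drawer above 0.115 m and height (world z) of whisk_mid below 0.066 m); the arm keeps its last pose, push and grip.
It fails at once if the turner is levered or forced against the drawer unit (more than 20 N) (contact force between turner and drawer_unit above 20 N).
It fails at once if the whisk is lifted out of the drawer (height (world z) of whisk_mid above 0.09 m).
It fails at once if the glass is shifted by more than 30 mm (distance of glass from where it was at the start of the episode above 0.03 m).
It fails at once if the mug is shifted by more than 30 mm (distance of mug from where it was at the start of the episode above 0.03 m).
It also fails if it takes over 59 s, if anything falls off the work surface, if the arm or the gripper's body presses on something with over 40 N, if the wrist force passes 120 N, or if a joint passes its speed limit or range.

## Working session

There is one attempt and no reset: what is moved stays moved. The work goes in short steps, Python scripts to look and compute and a tool call to move; the robot and the scene stay as the last step left them, time stands still between calls to the robot, and variables do not carry over. Pictures are saved under pics/ and viewed, at most 10 in all, crops included, and the job is handed in when it is done.

Besides the shell and the picture viewer there is one more tool, called by a JSON object that holds its "fn" and its "kwargs", one argument or row to a line. jog_arm: Moves the arm, as the interface text tells. Its arguments: {"type":"object","properties":{"turn":{"type":"array","items":{"type":"array","items":{"type":"number"}}},"delta_pos":{"type":"array","items":{"type":"array","items":{"type":"number"}}},"gripper":{"type":"array","items":{"type":"number"}},"grip_force":{"type":"number"}},"required":["turn","delta_pos","gripper"]}

```bash
mkdir -p pics; python3 - <<'E'
from workcell import read_state, vision
import cv2,numpy as np
s=read_state();print(s)
for n in("side","top","wrist"):
    im=vision.read_camera(n);cv2.imwrite(f"pics/{n}0.png",im[:,:,::-1]);c=vision.calibration(n);print(n,c)
a=cv2.imread("pics/top0.png");b=cv2.imread("pics/side0.png")
cv2.imwrite("pics/top0b.png",cv2.resize(a,(800,600)));cv2.imwrite("pics/side0b.png",cv2.resize(b,(800,600)))
E
```

```text
{'time': 0.0, 'q': array([-1.14793030e+00,  2.64776627e-01,  1.60537755e+00, -5.71863989e-06,
        1.27366102e+00, -3.69390978e-02]), 'joint_vel': array([ 2.91038961e-05, -4.69737181e-04, -6.11156056e-04,  6.11613092e-04,
       -3.46884534e-04, -9.20956207e-04]), 'joint_torque': array([-4.25916887e-04, -5.15113413e+01, -3.67319798e+01, -4.41581496e-04,
        1.29539214e-02, -1.94709401e-05]), 'tool_pos': array([ 0.2992245 , -0.60425037,  0.22994427]), 'tcp_rot': array([-3.05680942e+00, -7.15420171e-01,  6.77448436e-04]), 'wrist_force': array([0.85010685, 0.45396536, 0.45756815]), 'torque': array([-0.00280598,  0.03578454,  0.03793292]), 'grip_force': 0.0, 'width': 1.0067151191089647}
side {'vfov': 45.94511614236016, 'cx': 256.88833979776854, 'cy': 187.90602329505708, 'R': array([[-9.15070296e-01, -4.03293903e-01, -6.16680340e-04],
       [-2.19872859e-01,  5.00170271e-01, -8.37547387e-01],
       [ 3.38086200e-01, -7.66279145e-01, -5.46364341e-01]]), 't': array([0.51914187, 0.22589206, 0.90922706])}
top {'vfov': 54.75815134640398, 'cx': 258.6940786193936, 'cy': 197.41984950429404, 'R': array([[ 2.87714456e-02, -9.99583499e-01,  2.24344629e-03],
       [-9.97591222e-01, -2.88556769e-02, -6.30801395e-02],
       [ 6.31186027e-02, -4.23135524e-04, -9.98005943e-01]]), 't': array([-0.07583347,  0.61183149,  0.9763302 ])}
wrist {'vfov': 67.77690336394167, 'cx': 254.4295968990776, 'cy': 192.71188428641597, 'mount': array([[ 4.09015975e-04, -9.63855728e-01, -2.66424414e-01,
         6.70368698e-02],
       [ 9.99999809e-01,  5.17763059e-04, -3.37930719e-04,
        -1.57114648e-03],
       [ 4.63661178e-04, -2.66424224e-01,  9.63855756e-01,
        -1.44147782e-01],
       [ 0.00000000e+00,  0.00000000e+00,  0.00000000e+00,
         1.00000000e+00]])}
```

View pics/top0b.png

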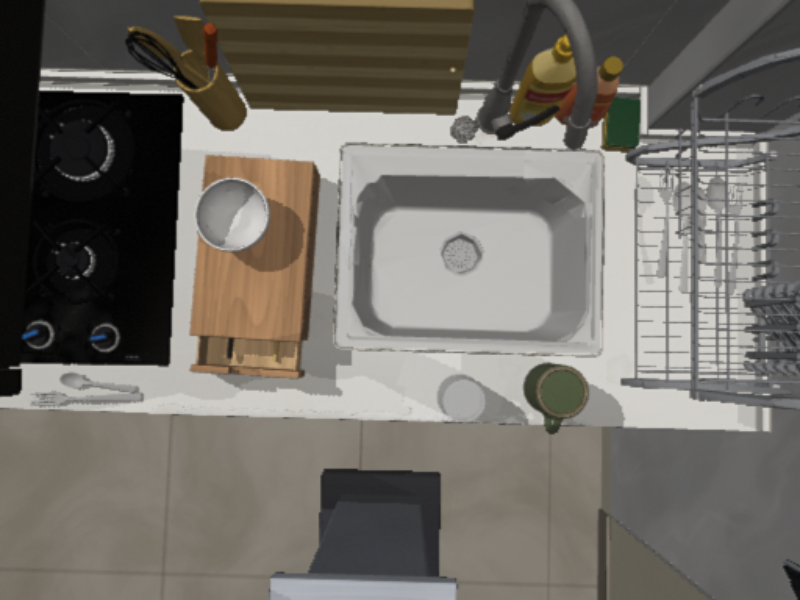

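View pics/side0b.png

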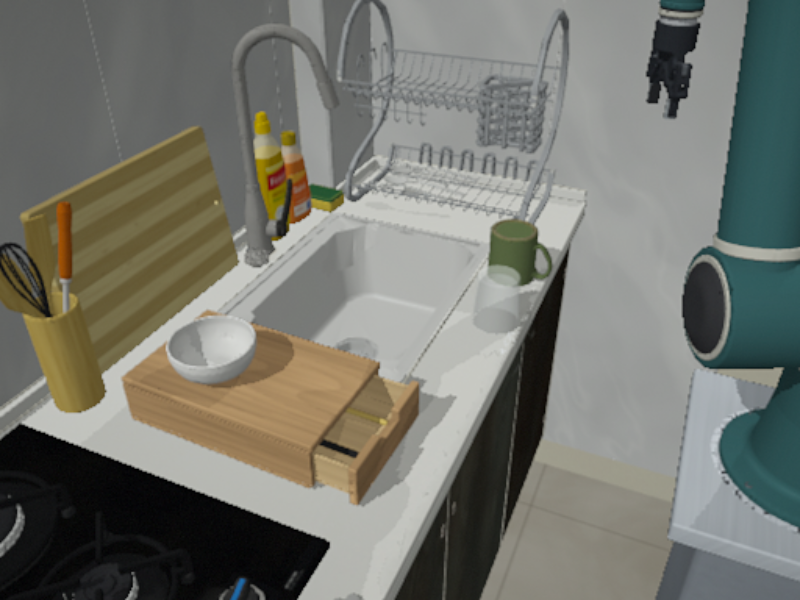

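The top picture shows the unit with its front edge around (191–302, 338) and the ajar drawer's front panel at (193–304, 374). The dark whisk handle is at about x=230. The glass is at (462,400) and the mug at (557,390). I'll work out positions and look at an enlarged drawer.

```bash
cat > h.py <<'E'
import numpy as np, cv2
from workcell import read_state, vision
from scipy.spatial.transform import Rotation as Ro
def cam(n,s=None):
    c=vision.calibration(n);f=192/np.tan(np.radians(c['vfov']/2))
    if n=='wrist':
        T=np.eye(4);T[:3,:3]=Ro.from_rotvec(s['tcp_rot']).as_matrix();T[:3,3]=s['tool_pos'];W=T@c['mount']
        R=W[:3,:3].T;t=-R@W[:3,3]
    else:R,t=c['R'],c['t']
    return R,np.array(t),f,c['cx'],c['cy']
def toz(C,u,v,z):
    R,t,f,cx,cy=C;d=R.T@np.array([(u-cx)/f,(v-cy)/f,1]);o=-R.T@t
    return o+d*(z-o[2])/d[2]
def proj(C,X):
    R,t,f,cx,cy=C;p=R@np.array(X)+t;return f*p[0]/p[2]+cx,f*p[1]/p[2]+cy
def crop(im,x0,y0,w,h,k,name): cv2.imwrite(name,cv2.resize(im[y0:y0+h,x0:x0+w,::-1],(w*k,h*k),interpolation=cv2.INTER_CUBIC))
E
python3 - <<'E'
from h import *
C=cam('top');k=.64
for n,u,v,z in [("FL",191,335,.08),("FR",302,341,.08),("BL",207,156,.08),("BR",319,162,.08),("panL",193,372,.066),("panR",304,376,.066),("glass",462,410,0),("mug",557,395,0.096)]:
    print(n,toz(C,u*k,v*k,z).round(4))
a=cv2.imread("pics/top0.png")[:,:,::-1];b=cv2.imread("pics/side0.png")[:,:,::-1]
crop(a,115,205,85,40,9,"pics/c_top.png");
E
```

```text
FL [0.5573 0.2834 0.08  ]
FR [0.5528 0.1046 0.08  ]
BL [0.851  0.2724 0.08  ]
BR [0.8464 0.0885 0.08  ]
panL [0.4974 0.2821 0.066 ]
panR [0.4961 0.1015 0.066 ]
glass [ 0.4416 -0.1634  0.    ]
mug [ 0.4796 -0.3022  0.096 ]
```

View pics/c_top.png

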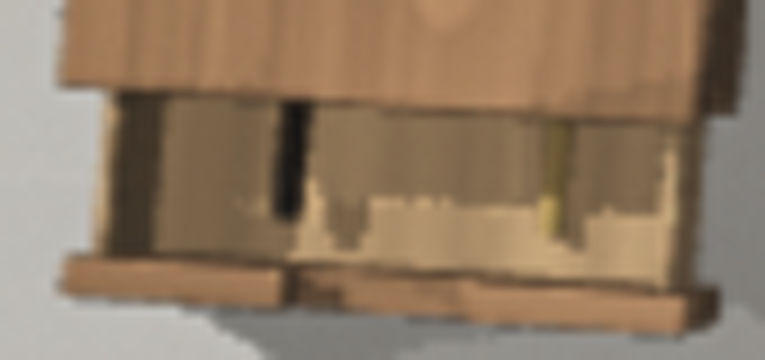

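The crop shows the turner handle (olive) ending at crop (552,237), the whisk handle ending at (285,218), and the notch in the panel at columns ~290–465.

```bash
python3 - <<'E'
from h import *
C=cam('top')
for n,u,v,z in [("FL",62,85,.08),("FR",705,110,.08),("panoutL",62,292,.066),("panoutR",690,332,.066),("paninL",68,255,.066),("paninR",718,290,.066),("notchL",290,265,.066),("notchR",465,278,.066),("tEnd",550,237,.026),("tFar",560,120,.026),("wEnd",285,218,.03),("wFar",295,100,.03)]:
    print(n,toz(C,115+u/9-.45,205+v/9-.45,z).round(4))
s=read_state();print(Ro.from_rotvec(s['tcp_rot']).as_matrix().round(3))
E
```

```text
FL [0.5582 0.2854 0.08  ]
FR [0.5564 0.1058 0.08  ]
panoutL [0.5    0.2875 0.066 ]
panoutR [0.4939 0.1099 0.066 ]
paninL [0.5105 0.2864 0.066 ]
paninR [0.5059 0.1025 0.066 ]
notchL [0.5095 0.2236 0.066 ]
notchR [0.5072 0.1741 0.066 ]
tEnd [0.5181 0.1594 0.026 ]
tFar [0.5526 0.1579 0.026 ]
wEnd [0.5216 0.2364 0.03  ]
wFar [0.5562 0.2351 0.03  ]
[[ 0.896  0.444 -0.001]
 [ 0.444 -0.896  0.002]
 [ 0.    -0.002 -1.   ]]
```

{"fn": "jog_arm", "kwargs": {
  "turn": [
    [0, 0, 0],
    [0, 0, 0],
    [0, 0, 0],
    [0, 0, 0],
    [0, 0, 0],
    [0, 0, 0],
    [0, 0, 0],
    [0, 0, 0],
    [0, 0, 0],
    [0, 0, 0],
    [0, 0, 0],
    [0, 0, 0],
    [0, 0, 0],
    [0, 0, 0],
    [0, 0, 0],
    [0, 0, 0],
    [0, 0, 0],
    [0, 0, 0],
    [0, 0, 0],
    [0, 0, 0]
  ],
  "delta_pos": [
    [0.0269, -0.0314, 0.0015],
    [0.0269, -0.0314, 0.0015],
    [0.0269, -0.0314, 0.0015],
    [0.0269, -0.0314, 0.0015],
    [0.0269, -0.0314, 0.0015],
    [0.0269, -0.0314, 0.0015],
    [0.0269, -0.0314, 0.0015],
    [0.0269, -0.0314, 0.0015],
    [0.0269, -0.0314, 0.0015],
    [0.0269, -0.0314, 0.0015],
    [0.0269, -0.0314, 0.0015],
    [0.0269, -0.0314, 0.0015],
    [0.0269, -0.0314, 0.0015],
    [0.0269, -0.0314, 0.0015],
    [0.0269, -0.0314, 0.0015],
    [0.0269, -0.0314, 0.0015],
    [0.0269, -0.0314, 0.0015],
    [0.0269, -0.0314, 0.0015],
    [0.0269, -0.0314, 0.0015],
    [0.0269, -0.0314, 0.0015]
  ],
  "gripper": [0.045, 0.045, 0.045, 0.045, 0.045, 0.045, 0.045, 0.045, 0.045, 0.045, 0.045, 0.045, 0.045, 0.045, 0.045, 0.045, 0.045, 0.045, 0.045, 0.045],
  "grip_force": 40
}}

```text
time: 1.82
tool_pos: [0.5028, 0.1988, 0.2011]
tcp_rot: [3.059, 0.717, 0.0]
wrist_force: [0.8, -0.1, 0.2]
width: 0.529
grip_force: 0.0
```

{"fn": "jog_arm", "kwargs": {
  "turn": [
    [0, 0, -0.1195],
    [0, 0, -0.1195],
    [0, 0, -0.1195],
    [0, 0, -0.1195],
    [0, 0, -0.1195],
    [0, 0, -0.1195],
    [0, 0, -0.1195],
    [0, 0, -0.1195],
    [0, 0, -0.1195],
    [0, 0, 0],
    [0, 0, 0]
  ],
  "delta_pos": [
    [0, 0, 0],
    [0, 0, 0],
    [0, 0, 0],
    [0, 0, 0],
    [0, 0, 0],
    [0, 0, 0],
    [0, 0, 0],
    [0, 0, 0],
    [0, 0, 0],
    [0, 0, 0],
    [0, 0, 0]
  ],
  "gripper": [0.045, 0.045, 0.045, 0.045, 0.045, 0.045, 0.045, 0.045, 0.045, 0.045, 0.045]
}}

```text
time: 2.73
tool_pos: [0.5028, 0.1966, 0.201]
tcp_rot: [-2.264, -2.178, 0.001]
wrist_force: [-0.9, 0.3, 0.8]
width: 0.531
grip_force: 0.0
```

```bash
python3 - <<'E'
from h import *
s=read_state();im=vision.read_camera('wrist');cv2.imwrite('pics/w1.png',cv2.resize(im[:,:,::-1],(768,576)))
print(s['tool_pos'],s['q'].round(3),s['wrist_force'],s['width'],s['time']);R=Ro.from_rotvec(s['tcp_rot']).as_matrix();print(R.round(3))
import pickle;pickle.dump(s,open('s1.pkl','wb'))
E
```

```text
[0.50278414 0.19655519 0.20102973] [0.327 0.03  1.927 0.    1.185 0.365] [-0.92840863  0.34919559  0.7898383 ] 0.5305180968361839 2.7333
[[ 0.039  0.999 -0.   ]
 [ 0.999 -0.039 -0.   ]
 [-0.    -0.    -1.   ]]
```

View pics/w1.png

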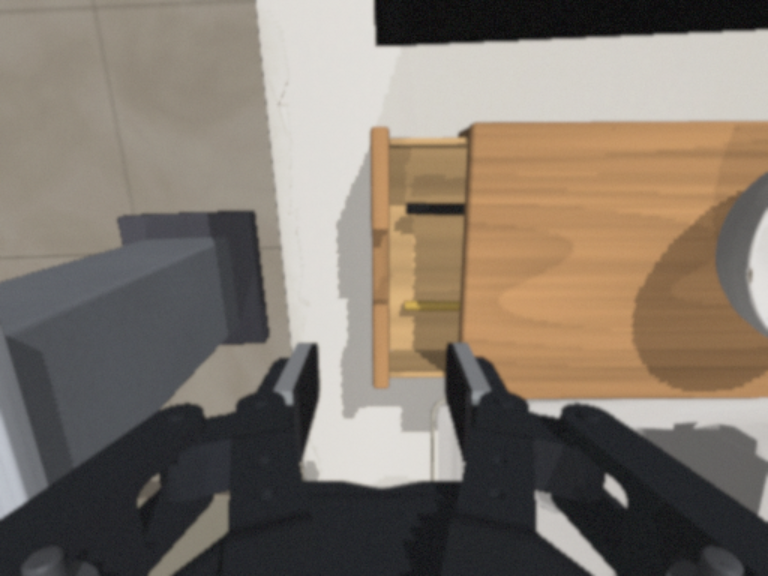

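Wrist view: panel at columns 372–388, notch at rows 230–302, board front edge at (474,122)–(463,397), turner handle end at (403,306), whisk end at (407,209).

```bash
python3 - <<'E'
from h import *
import pickle
s=pickle.load(open('s1.pkl','rb'));C=cam('wrist',s);k=512/768
for n,u,v,z in [("FLtop",474,122,.08),("FRtop",463,397,.08),("BoardRside",700,398,.08),("BoardLside",760,121,.08),("panoL",372,128,.066),("panoR",374,388,.066),("paniL",388,128,.066),("paniR",389,388,.066),("n1",380,230,.066),("n2",380,302,.066),("tEnd",403,306,.026),("tFar",460,306,.026),("wEnd",407,209,.03)]:
    print(n,toz(C,u*k,v*k,z).round(4))
E
```

```text
FLtop [0.5588 0.2903 0.08  ]
FRtop [0.5545 0.1127 0.08  ]
BoardRside [0.718  0.1056 0.08  ]
BoardLside [0.7242 0.2845 0.08  ]
panoL [0.4993 0.2906 0.066 ]
panoR [0.4929 0.1143 0.066 ]
paniL [0.5091 0.2902 0.066 ]
paniR [0.5037 0.1139 0.066 ]
n1 [0.5018 0.228  0.066 ]
n2 [0.4998 0.1791 0.066 ]
tEnd [0.517  0.1627 0.026 ]
tFar [0.5615 0.161  0.026 ]
wEnd [0.5216 0.2377 0.03  ]
```

{"fn": "jog_arm", "kwargs": {
  "turn": [
    [0, 0, 0],
    [0, 0, 0],
    [0, 0, 0],
    [0, 0, 0],
    [0, 0, 0],
    [0, 0, 0],
    [0, 0, 0],
    [0, 0, 0],
    [0, 0, 0],
    [0, 0, 0],
    [0, 0, 0],
    [0, 0, 0],
    [0, 0, 0]
  ],
  "delta_pos": [
    [0.006, -0.002, 0.025],
    [0, 0, 0.028],
    [0, 0, 0.028],
    [0, 0, 0.028],
    [0, 0, 0.028],
    [0, 0, 0.028],
    [0, 0, 0],
    [0, 0, 0],
    [0, 0, 0],
    [0, 0, 0],
    [0, 0, 0],
    [0, 0, 0],
    [0, 0, 0]
  ],
  "gripper": [0.045, 0.045, 0.045, 0.045, 0.045, 0.045, 0.045, 0, 0, 0, 0, 0, 0],
  "grip_force": 40
}}

```text
time: 3.87
tool_pos: [0.503, 0.2033, 0.0385]
tcp_rot: [2.259, 2.18, 0.006]
wrist_force: [-0.3, 0.0, 6.5]
width: 0.126
grip_force: 41.9
```

{"fn": "jog_arm", "kwargs": {
  "turn": [
    [0, 0, 0],
    [0, 0, 0],
    [0, 0, 0],
    [0, 0, 0],
    [0, 0, 0],
    [0, 0, 0],
    [0, 0, 0],
    [0, 0, 0],
    [0, 0, 0],
    [0, 0, 0],
    [0, 0, 0],
    [0, 0, 0]
  ],
  "delta_pos": [
    [0, -0.004, 0],
    [0, -0.008, 0],
    [0, -0.008, 0],
    [0, -0.008, 0],
    [0, -0.008, 0],
    [0, -0.008, 0],
    [0, -0.008, 0],
    [0, -0.008, 0],
    [0, -0.008, 0],
    [0, -0.008, 0],
    [0, -0.003, 0],
    [0, 0, 0]
  ],
  "gripper": [0, 0, 0, 0, 0, 0, 0, 0, 0, 0, 0, 0]
}}

```text
time: 4.87
tool_pos: [0.423, 0.2062, 0.0385]
tcp_rot: [2.259, 2.181, 0.005]
wrist_force: [-1.9, -1.4, 11.2]
width: 0.13
grip_force: 42.7
```

{"fn": "jog_arm", "kwargs": {
  "turn": [
    [0, 0, 0],
    [0, 0, 0],
    [0, 0, 0],
    [0, 0, 0],
    [0, 0, 0],
    [0, 0, 0]
  ],
  "delta_pos": [
    [0, -0.002, 0],
    [0, -0.002, 0],
    [0, -0.002, 0],
    [0, 0, 0],
    [0, 0, 0],
    [0, 0, 0]
  ],
  "gripper": [0, 0, 0, 0, 0, 0]
}}

```text
time: 5.37
tool_pos: [0.4186, 0.2063, 0.0385]
tcp_rot: [2.258, 2.18, 0.007]
wrist_force: [1.5, -2.3, 9.9]
width: 0.126
grip_force: 42.3
```

{"fn": "jog_arm", "kwargs": {
  "turn": [
    [0, 0, 0],
    [0, 0, 0],
    [0, 0, 0],
    [0, 0, 0],
    [0, 0, 0]
  ],
  "delta_pos": [
    [0, -0.002, 0],
    [0, -0.002, 0],
    [0, 0, 0],
    [0, 0, 0],
    [0, 0, 0]
  ],
  "gripper": [0, 0, 0, 0, 0]
}}

```text
time: 5.78
tool_pos: [0.4185, 0.2064, 0.0386]
tcp_rot: [2.253, 2.178, 0.017]
wrist_force: [14.9, -5.2, -4.2]
width: 0.127
grip_force: 40.8
```

{"fn": "jog_arm", "kwargs": {
  "turn": [
    [0, 0, 0],
    [0, 0, 0],
    [0, 0, 0],
    [0, 0, 0],
    [0, 0, 0],
    [0, 0, 0],
    [0, 0, 0],
    [0, 0, 0],
    [0, 0, 0]
  ],
  "delta_pos": [
    [0, 0.002, 0],
    [0, 0, 0],
    [0, 0, 0],
    [0, 0, 0],
    [0, 0, -0.032],
    [0, 0, -0.032],
    [0, 0, -0.032],
    [0, 0, -0.032],
    [0, 0, -0.032]
  ],
  "gripper": [0.01, 0.035, 0.035, 0.035, 0.035, 0.035, 0.035, 0.035, 0.035]
}}

```text
time: 6.53
tool_pos: [0.4127, 0.2055, 0.1969]
tcp_rot: [-2.259, -2.181, 0.003]
wrist_force: [0.9, 0.1, -0.2]
width: 0.406
grip_force: 0.0
```

{"fn": "jog_arm", "kwargs": {
  "turn": [
    [0, 0, -0.1208],
    [0, 0, -0.1208],
    [0, 0, -0.1208],
    [0, 0, -0.1208],
    [0, 0, -0.1208],
    [0, 0, -0.1208],
    [0, 0, -0.1208],
    [0, 0, -0.1208],
    [0, 0, -0.1208],
    [0, 0, -0.1208],
    [0, 0, -0.1208],
    [0, 0, -0.1208],
    [0, 0, -0.1208],
    [0, 0, 0],
    [0, 0, 0],
    [0, 0, 0]
  ],
  "delta_pos": [
    [0, 0, 0],
    [0, 0, 0],
    [0, 0, 0],
    [0, 0, 0],
    [0, 0, 0],
    [0, 0, 0],
    [0, 0, 0],
    [0, 0, 0],
    [0, 0, 0],
    [0, 0, 0],
    [0, 0, 0],
    [0, 0, 0],
    [0, 0, 0],
    [-0.025, -0.02, 0],
    [-0.025, -0.02, 0],
    [0, 0, 0]
  ],
  "gripper": [0.035, 0.035, 0.035, 0.035, 0.035, 0.035, 0.035, 0.035, 0.035, 0.035, 0.035, 0.035, 0.035, 0.035, 0.035, 0.035]
}}

```text
time: 7.87
tool_pos: [0.465, 0.1618, 0.1959]
tcp_rot: [0.059, 3.14, -0.003]
wrist_force: [0.4, 0.3, 0.5]
width: 0.412
grip_force: 0.0
```

```bash
python3 - <<'E'
from h import *
s=read_state();im=vision.read_camera('wrist');cv2.imwrite('pics/w2.png',cv2.resize(im[:,:,::-1],(768,576)))
print(s['tool_pos'],s['q'].round(3),s['wrist_force'],s['width'],s['time']);R=Ro.from_rotvec(s['tcp_rot']).as_matrix();print(R.round(3))
import pickle;pickle.dump(s,open('s2.pkl','wb'))
E
```

```text
[0.46496189 0.1617605  0.19589186] [ 2.860e-01 -6.000e-02  2.026e+00 -2.000e-03  1.175e+00 -1.247e+00] [0.36501554 0.25480094 0.51329498] 0.4124264570809715 7.8667
[[-0.999  0.037  0.001]
 [ 0.037  0.999 -0.002]
 [-0.001 -0.002 -1.   ]]
```

View pics/w2.png

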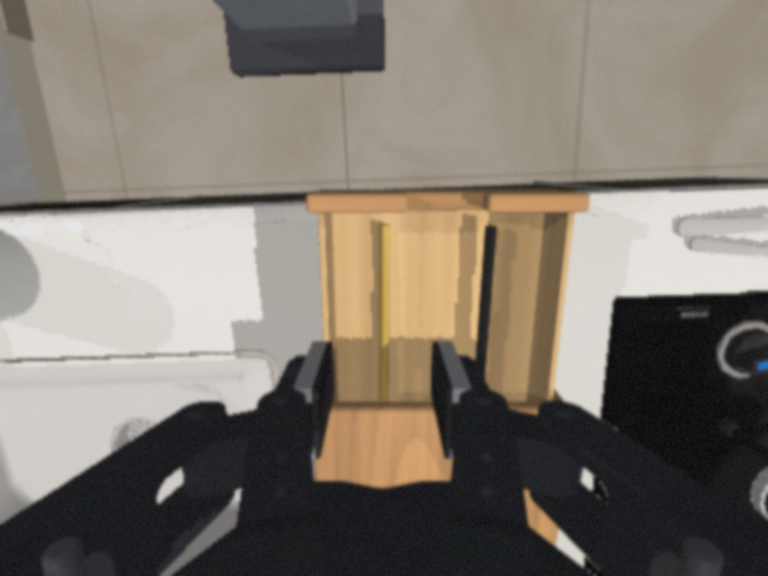

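The drawer is fully open. The turner handle runs from its end at (384,224) down to (384,400); the whisk handle is at column 488, the panel at rows 193–210 and the board edge at row ~403.

```bash
python3 - <<'E'
from h import *
import pickle
s=pickle.load(open('s2.pkl','rb'));C=cam('wrist',s);k=512/768
for n,u,v,z in [("pano",400,193,.066),("pani",400,211,.066),("tEnd",384.5,224,.026),("tFar",384,400,.026),("board",385,403,.08),("w",490,228,.026),("w2",483,360,.026),("wallR",330,300,.06)]:
    print(n,toz(C,u*k,v*k,z).round(4))
E
```

```text
pano [0.4106 0.1764 0.066 ]
pani [0.4217 0.1761 0.066 ]
tEnd [0.4344 0.1661 0.026 ]
tFar [0.5779 0.1606 0.026 ]
board [0.5489 0.1621 0.08  ]
w [0.4401 0.243  0.026 ]
w2 [0.5451 0.2407 0.026 ]
wallR [0.4805 0.127  0.06  ]
```

{"fn": "jog_arm", "kwargs": {
  "turn": [
    [0, 0, 0],
    [0, 0, 0],
    [0, 0, 0],
    [0, 0, 0],
    [0, 0, 0],
    [0, 0, 0],
    [0, 0, 0],
    [0, 0, 0],
    [0, 0, 0]
  ],
  "delta_pos": [
    [-0.005, 0.003, 0.025],
    [0, 0, 0.03],
    [0, 0, 0.03],
    [0, 0, 0.03],
    [0, 0, 0.03],
    [0, 0, 0.015],
    [0, 0, 0.008],
    [0, 0, 0.004],
    [0, 0, 0]
  ],
  "gripper": [0.035, 0.035, 0.035, 0.035, 0.035, 0.035, 0.035, 0.035, 0.035]
}}

```text
time: 8.67
tool_pos: [0.4669, 0.1671, 0.0237]
tcp_rot: [-0.056, -3.139, 0.0]
wrist_force: [-0.1, 0.5, 0.5]
width: 0.41
grip_force: 0.0
```

{"fn": "jog_arm", "kwargs": {
  "turn": [
    [0, 0, 0],
    [0, 0, 0],
    [0, 0, 0],
    [0, 0, 0],
    [0, 0, 0],
    [0, 0, 0],
    [0, 0, 0],
    [0, 0, 0]
  ],
  "delta_pos": [
    [-0.002, -0.002, 0.003],
    [0, 0, 0],
    [0, 0, 0],
    [0, 0, 0],
    [0, 0, 0],
    [0, 0, 0],
    [0, 0, 0],
    [0, 0, 0]
  ],
  "gripper": [0.035, 0.035, 0.02, 0, 0, 0, 0, 0],
  "grip_force": 40
}}

```text
time: 9.33
tool_pos: [0.4706, 0.1649, 0.0222]
tcp_rot: [0.056, 3.14, 0.001]
wrist_force: [-1.0, -1.4, 5.4]
width: 0.084
grip_force: 40.0
```

```bash
python3 - <<'E'
from h import *
s=read_state();im=vision.read_camera('wrist');cv2.imwrite('pics/w3.png',cv2.resize(im[:,:,::-1],(512,384)))
print(s['tool_pos'],s['wrist_force'],s['width']*.0854,s['grip_force'],s['time'])
E
```

```text
[0.47058719 0.16493882 0.02218251] [-0.98615144 -1.42906575  5.37403841] 0.007181802853152844 40.009512305259705 9.3333
```

View pics/w3.png

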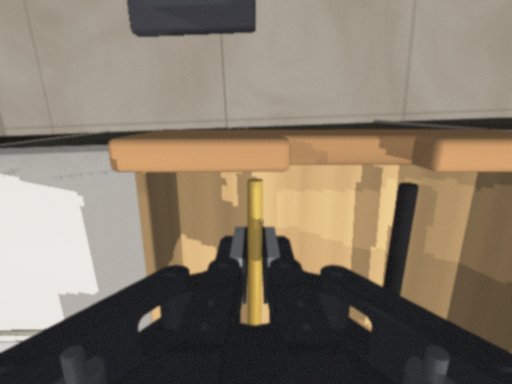

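{"fn": "jog_arm", "kwargs": {
  "turn": [
    [0, 0, 0],
    [0, 0, 0],
    [0, 0.02, 0],
    [0, 0.02, 0],
    [0, 0.02, 0],
    [0, 0.02, 0],
    [0, 0.02, 0],
    [0, 0, 0]
  ],
  "delta_pos": [
    [0, 0, -0.001],
    [0, 0, -0.001],
    [0, 0, -0.0046],
    [0, 0, -0.0046],
    [0, 0, -0.0046],
    [0, 0, -0.0046],
    [0, 0, -0.0046],
    [0, 0, 0]
  ],
  "gripper": [0, 0, 0, 0, 0, 0, 0, 0],
  "grip_force": 60
}}

```text
time: 10.05
tool_pos: [0.4718, 0.1649, 0.0468]
tcp_rot: [-0.055, -3.042, -0.003]
wrist_force: [0.4, 0.6, 0.2]
width: 0.079
grip_force: 58.6
```

```bash
python3 - <<'E'
from h import *
s=read_state();im=vision.read_camera('side')
crop(im,120,190,160,120,5,'pics/s1.png')
print(s['tool_pos'],s['wrist_force'],s['width']*.0854,s['grip_force'],s['time'])
E
```

```text
[0.47183553 0.16488866 0.04676043] [0.36140573 0.6450205  0.24015076] 0.0067519275928932835 58.64645183086395 10.05
```

View pics/s1.png

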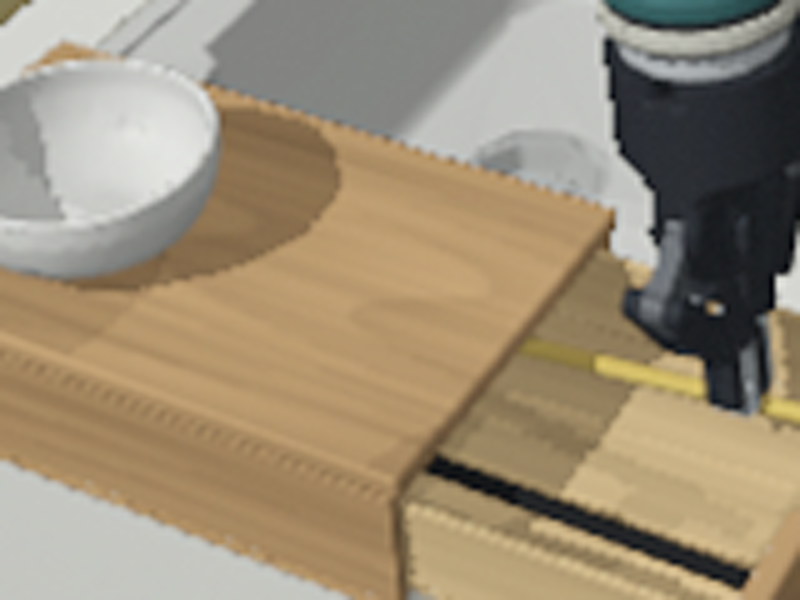

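The turner is held in the fingers with its handle rising and the wrist forces are near zero. I'll continue the tilt.

{"fn": "jog_arm", "kwargs": {
  "turn": [
    [0, 0.02, 0],
    [0, 0.02, 0],
    [0, 0.02, 0],
    [0, 0.02, 0],
    [0, 0.02, 0],
    [0, 0.02, 0],
    [0, 0, 0],
    [0, 0, 0]
  ],
  "delta_pos": [
    [0, 0, -0.0046],
    [0, 0, -0.0046],
    [0, 0, -0.0046],
    [0, 0, -0.0046],
    [0, 0, -0.0046],
    [0, 0, -0.0046],
    [0, 0, 0],
    [0, 0, 0]
  ],
  "gripper": [0, 0, 0, 0, 0, 0, 0, 0]
}}

```text
time: 10.77
tool_pos: [0.4746, 0.1645, 0.073]
tcp_rot: [-0.053, -2.921, -0.006]
wrist_force: [-0.2, -0.5, 0.4]
width: 0.075
grip_force: 58.7
```

```bash
python3 - <<'E'
from h import *
s=read_state();im=vision.read_camera('side')
crop(im,130,200,200,150,4,'pics/s2.png')
print(s['tool_pos'],s['wrist_force'],s['width']*.0854,s['q'].round(3));R=Ro.from_rotvec(s['tcp_rot']).as_matrix();print(R.round(3))
C=cam('side')
p=s['tool_pos']-R[:,2]*.003
e=p+R[:,0]*.0365
for n,X in(("end",e),("mid",p-R[:,0]*.0975)):
    u,v=proj(C,X);print(n,X.round(4),(u-130)*4,(v-200)*4)
E
```

```text
[0.47464316 0.16450119 0.07302158] [-0.15771283 -0.5394103   0.40223198] 0.006441373658531099 [ 0.243  0.234  1.973  0.066  1.147 -1.326]
[[-0.975  0.036 -0.218]
 [ 0.035  0.999  0.008]
 [ 0.218 -0.    -0.976]]
end [0.4397 0.1658 0.0839] 609.6709825383018 241.99602540486853
mid [0.5704 0.161  0.0547] 378.1115228779447 209.8385021923043
```

View pics/s2.png

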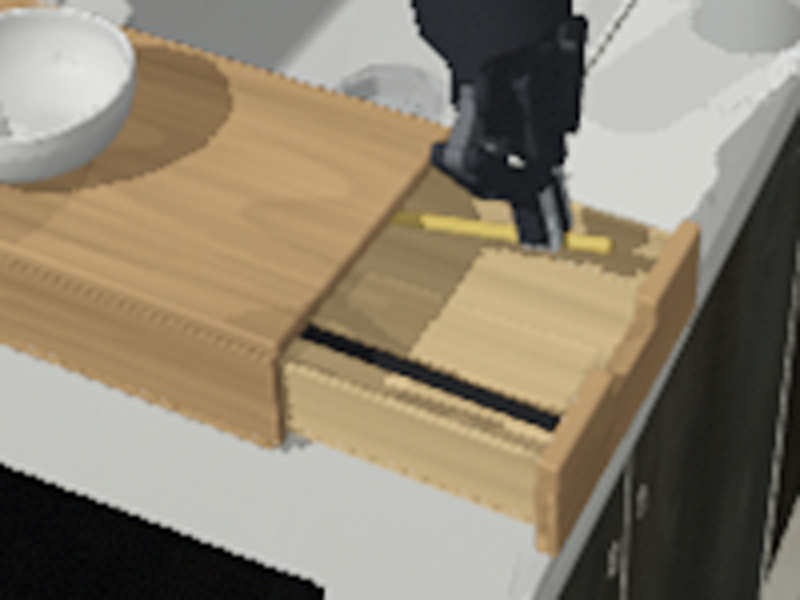

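The handle end shows at (610,242), exactly as predicted, so step 2's pose is reached. Now draw out along the turner's own axis.

{"fn": "jog_arm", "kwargs": {
  "turn": [
    [0, 0, 0],
    [0, 0, 0],
    [0, 0, 0],
    [0, 0, 0],
    [0, 0, 0],
    [0, 0, 0],
    [0, 0, 0],
    [0, 0, 0],
    [0, 0, 0],
    [0, 0, 0],
    [0, 0, 0]
  ],
  "delta_pos": [
    [0.005, 0, 0],
    [0.008, 0, 0],
    [0.008, 0, 0],
    [0.008, 0, 0],
    [0.008, 0, 0],
    [0.008, 0, 0],
    [0.008, 0, 0],
    [0.008, 0, 0],
    [0.008, 0, 0],
    [0.008, 0, 0],
    [0, 0, 0]
  ],
  "gripper": [0, 0, 0, 0, 0, 0, 0, 0, 0, 0, 0]
}}

```text
time: 11.73
tool_pos: [0.3981, 0.1673, 0.0905]
tcp_rot: [-0.052, -2.92, -0.006]
wrist_force: [-1.1, -0.2, -0.6]
width: 0.077
grip_force: 58.7
```

{"fn": "jog_arm", "kwargs": {
  "turn": [
    [0, 0, 0],
    [0, 0, 0],
    [0, 0, 0],
    [0, 0, 0],
    [0, 0, 0],
    [0, 0, 0],
    [0, 0, 0],
    [0, 0, 0],
    [0, 0, 0],
    [0, 0, 0],
    [0, 0, 0]
  ],
  "delta_pos": [
    [0.008, 0, 0],
    [0.008, 0, 0],
    [0.008, 0, 0],
    [0.008, 0, 0],
    [0.008, 0, 0],
    [0.008, 0, 0],
    [0.008, 0, 0],
    [0.008, 0, 0],
    [0.008, 0, 0],
    [0.008, 0, 0],
    [0, 0, 0]
  ],
  "gripper": [0, 0, 0, 0, 0, 0, 0, 0, 0, 0, 0]
}}

```text
time: 12.65
tool_pos: [0.3201, 0.17, 0.1079]
tcp_rot: [-0.052, -2.92, -0.006]
wrist_force: [0.1, 0.5, -0.4]
width: 0.075
grip_force: 58.7
```

```bash
python3 - <<'E'
from h import *
s=read_state();im=vision.read_camera('side')
crop(im,130,150,250,180,3,'pics/s3.png')
R=Ro.from_rotvec(s['tcp_rot']).as_matrix();print(s['tool_pos'],s['wrist_force'],s['q'].round(3));print(R.round(3))
C=cam('side');p=s['tool_pos']-R[:,2]*.003
for n,d in(("end",.0365),("blade",-.2315)):
    X=p+R[:,0]*d;u,v=proj(C,X);print(n,X.round(4),(u-130)*3,(v-150)*3)
E
```

```text
[0.32013976 0.17002618 0.10792259] [ 0.11730012  0.48988045 -0.41719061] [ 0.342 -0.08   2.239  0.087  1.19  -1.234]
[[-0.975  0.035 -0.219]
 [ 0.035  0.999  0.008]
 [ 0.219 -0.    -0.976]]
end [0.2852 0.1713 0.1188] 697.9441301165466 364.3432878539939
blade [0.5465 0.162  0.0602] 313.44986775902817 311.47600904368005
```

View pics/s3.png

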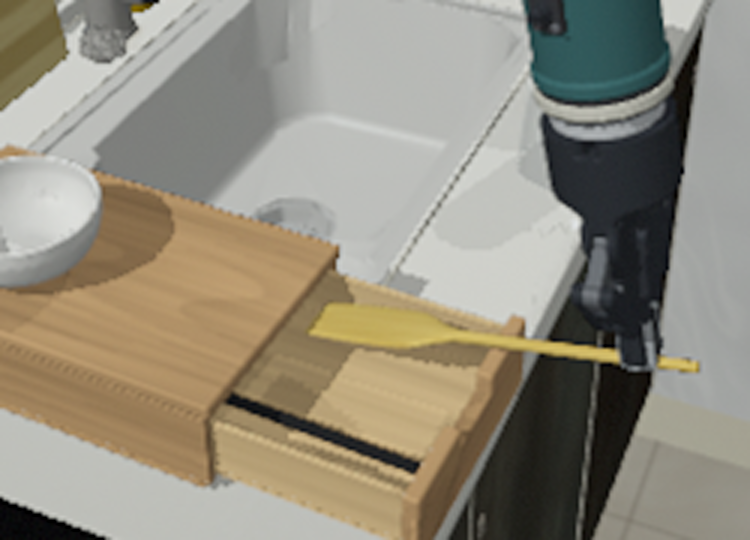

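The blade has emerged fully, its end at about (311,325), about 10 mm in front of the board edge. I'll draw a little further, then lift and level.

{"fn": "jog_arm", "kwargs": {
  "turn": [
    [0, 0, 0],
    [0, 0, 0],
    [0, 0, 0],
    [0, 0, 0],
    [0, 0, 0],
    [0, 0, 0],
    [0, 0, 0],
    [0, 0, 0],
    [0, 0, 0],
    [0, 0, 0],
    [0, 0, 0],
    [0, 0, 0]
  ],
  "delta_pos": [
    [0.007, 0, 0],
    [0.008, 0, 0],
    [0, 0, 0],
    [0.0045, 0, -0.0175],
    [0.0045, 0, -0.0175],
    [0.0045, 0, -0.0175],
    [0.0045, 0, -0.0175],
    [0.0045, 0, -0.0175],
    [0.0045, 0, -0.0175],
    [0.0045, 0, -0.0175],
    [0.0045, 0, -0.0175],
    [0, 0, 0]
  ],
  "gripper": [0, 0, 0, 0, 0, 0, 0, 0, 0, 0, 0, 0]
}}

```text
time: 13.7
tool_pos: [0.3044, 0.1716, 0.259]
tcp_rot: [-0.052, -2.927, -0.009]
wrist_force: [0.6, 0.0, -0.3]
width: 0.077
grip_force: 58.7
```

{"fn": "jog_arm", "kwargs": {
  "turn": [
    [0, -0.02, 0],
    [0, -0.022, 0],
    [0, -0.022, 0],
    [0, -0.022, 0],
    [0, -0.022, 0],
    [0, -0.022, 0],
    [0, -0.022, 0],
    [0, -0.022, 0],
    [0, -0.022, 0],
    [0, -0.02, 0],
    [0, 0, 0],
    [0, 0, 0],
    [0, 0, 0],
    [0, 0, 0],
    [0, 0, 0],
    [0, 0, 0]
  ],
  "delta_pos": [
    [0, 0, 0],
    [0, 0, 0],
    [0, 0, 0],
    [0, 0, 0],
    [0, 0, 0],
    [0, 0, 0],
    [0, 0, 0],
    [0, 0, 0],
    [0, 0, 0],
    [0, 0, 0],
    [0, 0, 0],
    [0, 0, 0],
    [0, 0, 0],
    [0, 0, 0],
    [0, 0, 0],
    [0, 0, 0]
  ],
  "gripper": [0, 0, 0, 0, 0, 0, 0, 0, 0, 0, 0, 0, 0, 0, 0, 0]
}}

```text
time: 15.03
tool_pos: [0.3027, 0.1707, 0.2555]
tcp_rot: [-0.057, -3.137, 0.0]
wrist_force: [-0.3, -0.3, 0.0]
width: 0.078
grip_force: 58.7
```

```bash
python3 - <<'E'
from h import *
s=read_state();im=vision.read_camera('side')
cv2.imwrite('pics/s4.png',im[:,:,::-1])
R=Ro.from_rotvec(s['tcp_rot']).as_matrix();print(s['tool_pos'],s['wrist_force'],s['joint_vel'].round(4),s['grip_force']);print(R.round(3))
C=cam('side');p=s['tool_pos']-R[:,2]*.003
for n,d in(("end",.0365),("blade",-.2315)):
    X=p+R[:,0]*d;print(n,X.round(4),proj(C,X))
E
```

```text
[0.30268177 0.1707397  0.25549088] [-0.25016833 -0.27790272  0.03029395] [ 0.      0.0009  0.0013 -0.0011  0.0034  0.0017] 58.69073688983917
[[-0.999  0.036 -0.004]
 [ 0.036  0.999  0.   ]
 [ 0.004 -0.    -1.   ]]
end [0.2662 0.1721 0.2586] (np.float64(385.3813694842544), np.float64(210.85387845471647))
blade [0.534  0.1624 0.2575] (np.float64(237.56713288247332), np.float64(173.6371702809914))
```

View pics/s4.png

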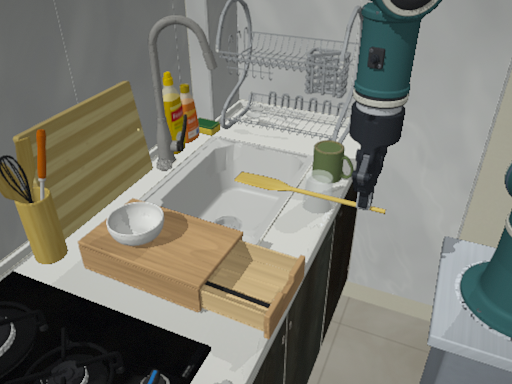

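The turner is held level from (383,211) to (237,178), about 0.257 m up. The drawer is open with the whisk in it, and the glass and mug haven't moved.

```bash
python3 -c "
from workcell import ticket
print(ticket.finish_job())"
```

```text
the job is handed in; nothing more can be done
None
```

I handed the job in at about 15 s with the turner gripped, level and at rest about 0.257 m above the worktop; the drawer is fully open with the whisk in it, the glass and mug look untouched, and the judge returned no verdict.

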